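# Match the lids to the slanted cat-food bins and spring them home

## Task

Close the two slanted cat-food bins, each with the lid of its own colour: silver on the aluminium bin, yellow on the yellow one. Push each lid down the slope against the chrome spring follower until it bottoms, lay it flat and let it spring back up under the catch at the upper edge, then let go. Leave the blue lid and everything else standing where it is.

Things in the scene. Friction and masses are not known exactly. Their poses are not given: they have to be found in the camera images.
- alu_lid: aluminium (silver) loose lid, about 90 g: plate 96 (its x) x 76 (y) x 5 mm with an upright grip tab in the middle, 12 mm thick along x, 44 mm long along y, its top 41 mm above the plate's underside. Origin: centre of the underside; z on the tab's side. A half turn about z makes no difference. Starts flat on the plank.
- alu_mouth: mouth of the aluminium (silver) bin (150 x 100 mm, 60 deep), sloping 30 degrees, low edge nearest the robot. Origin: its centre in the rim plane, 90 mm above the plank; x up the slope, y across, z square out. The dark collar on the rim takes the lid; the collar's centre lies up to 7 mm up or down the slope from here: not reported, differs per bin, find it by touch. It stays put under 40 N.
- alu_bin: white stand of the aluminium (silver) bin, fixed; origin under the mouth's centre. Collar, from its own centre along the slope: a lid that is home spans -48 to +48 mm, against the upper wall at +48; from that wall a catch 60 mm wide overhangs to +40, at 11.5 to 14 mm above the rim. Lid rests on ledges 3 mm above the rim, between cheeks 84 mm apart, 8 mm above the rim.
- alu_follower (a joint): travel (m) of the aluminium (silver) bin's chrome follower down the slope: 0 rest, 0.004 lid home, 0.018 bottomed (the lid then passes the catch by 6 mm). Plate 66 mm wide, 4 to 28 mm above the rim, face at -44 mm from the collar's centre at rest, -62 bottomed. Spring 400 N/m, 2 N preload: 9.2 N bottomed. Fingers opened very wide at the seated lid strike it.
- yellow_lid: yellow plastic loose lid, about 90 g: plate 96 (its x) x 76 (y) x 5 mm with an upright grip tab in the middle, 12 mm thick along x, 44 mm long along y, its top 41 mm above the plate's underside. Origin: centre of the underside; z on the tab's side. A half turn about z makes no difference. Starts flat on the plank.
- yellow_mouth: mouth of the yellow plastic bin (150 x 100 mm, 60 deep), sloping 30 degrees, low edge nearest the robot. Origin: its centre in the rim plane, 90 mm above the plank; x up the slope, y across, z square out. The dark collar on the rim takes the lid; the collar's centre lies up to 7 mm up or down the slope from here: not reported, differs per bin, find it by touch. It stays put under 40 N.
- yellow_bin: white stand of the yellow plastic bin, fixed; origin under the mouth's centre. Collar, from its own centre along the slope: a lid that is home spans -48 to +48 mm, against the upper wall at +48; from that wall a catch 60 mm wide overhangs to +40, at 11.5 to 14 mm above the rim. Lid rests on ledges 3 mm above the rim, between cheeks 84 mm apart, 8 mm above the rim.
- yellow_follower (a joint): travel (m) of the yellow plastic bin's chrome follower down the slope: 0 rest, 0.004 lid home, 0.018 bottomed (the lid then passes the catch by 6 mm). Plate 66 mm wide, 4 to 28 mm above the rim, face at -44 mm from the collar's centre at rest, -62 bottomed. Spring 400 N/m, 2 N preload: 9.2 N bottomed. Fingers opened very wide at the seated lid strike it.
- blue_lid: blue plastic loose lid, about 90 g: plate 96 (its x) x 76 (y) x 5 mm with an upright grip tab in the middle, 12 mm thick along x, 44 mm long along y, its top 41 mm above the plate's underside. Origin: centre of the underside; z on the tab's side. A half turn about z makes no difference. Starts flat on the plank. Its bin is not here: leave it alone.
- treat_tin: green treat tin with a steel lid, 48 mm across, 60 mm tall, standing between the bins; origin at its underside. Leave alone.
- cat_bowl: white ceramic cat bowl, 130 mm across, 45 mm tall; origin at its underside. Leave alone.
- scoop: yellow plastic scoop, cup 60 mm across and 35 mm tall, handle to -x 113 mm from the cup's axis; origin under the cup. Leave alone.
- clip: chrome spring clip, 50 x 22 x 14 mm, lying flat; origin at its underside. Leave alone.
Things that resemble listed ones, but are neither listed nor needed, are in the scene too. What is shaped like the yellow_lid but orange or red is not meant. Leave any turquoise look-alike of the alu_bin alone.

How it is judged:
At the end, for the whole second after the job is handed in: Each lid lies in its own bin's collar: parallel to the mouth within 0.06 rad, in line within 0.10 rad, underside 0.5 to 7 mm above the rim plane, within 6.5 mm of the centre line and 12 mm of the centre along the slope, under the catch (follower 2 to 7 mm), at rest (x of alu_lid in the frame of alu_mouth between -0.012 and 0.012 m and y of alu_lid in the frame of alu_mouth between -0.0065 and 0.0065 m and z of alu_lid in the frame of alu_mouth between 0.0005 and 0.007 m and angle between the z axis of alu_lid and the z axis of alu_mouth, either way round below 0.06 rad and angle between the x axis of alu_lid and the x axis of alu_mouth, either way round below 0.1 rad and value of joint alu_follower between 0.002 and 0.007 m and linear speed of each of alu_lid, yellow_lid below 0.02 m/s and x of yellow_lid in the frame of yellow_mouth between -0.012 and 0.012 m and y of yellow_lid in the frame of yellow_mouth between -0.0065 and 0.0065 m and z of yellow_lid in the frame of yellow_mouth between 0.0005 and 0.007 m and angle between the z axis of yellow_lid and the z axis of yellow_mouth, either way round below 0.06 rad and angle between the x axis of yellow_lid and the x axis of yellow_mouth, either way round below 0.1 rad and value of joint yellow_follower between 0.002 and 0.007 m); the robot touches nothing.
It fails at once if the blue lid is pushed more than 20 mm or tipped over (distance of blue_lid from where it was at the start of the episode above 0.02 m or angle between blue_lid's own z axis and vertical above 0.5 rad).
It fails at once if the treat tin is pushed more than 20 mm or tipped over (distance of treat_tin from where it was at the start of the episode above 0.02 m or angle between treat_tin's own z axis and vertical above 0.5 rad).
It fails at once if the cat bowl is pushed more than 20 mm or tipped over (distance of cat_bowl from where it was at the start of the episode above 0.02 m or angle between cat_bowl's own z axis and vertical above 0.5 rad).
It fails at once if the scoop is pushed more than 20 mm or tipped over (distance of scoop from where it was at the start of the episode above 0.02 m or angle between scoop's own z axis and vertical above 0.5 rad).
It fails at once if the clip is pushed more than 20 mm or tipped over (distance of clip from where it was at the start of the episode above 0.02 m or angle between clip's own z axis and vertical above 0.5 rad).
It also fails if it takes over 54 s, if anything falls off the work surface, if the arm or the gripper's body presses on something with over 40 N, if the wrist force passes 120 N, or if a joint passes its speed limit or range.

## Robot

A 6-joint arm with a two-finger parallel gripper is mounted at the origin on the work surface. World frame = base frame: x ahead of the robot, y to its left, z up, the work surface at z = 0. Lengths are in m, angles in rad, forces in N, time in s.
With the tool pointing down it reaches from about 0.275 to 0.85 m from the base axis. Payload 19 kg.
Tool frame: the origin (TCP) lies on the centre line of the jaws, within the pads' length; the fingertips stand ahead of it and the grasp point (between the pads) lies 11 mm behind it (robot.tcp_to_tips is the z of the fingertips in the tool frame, in m); z points along the fingers, y is the line along which they close (so a half turn about z gives the same grasp; the last joint's range is limited). The gripper opens to 85 mm and grips with 20 to 120 N. Pads are 22 mm wide; open, the fingers measure 114 mm over their backs; the gripper's body (76 mm by 85 mm) begins 54 mm behind the grasp point. The pads swing forward as they close: fully open they stand 13 mm farther back than shut.
Start: joints at [1.204, 0.15, 1.437, -0, 1.554, -0.134], TCP at [0.133, 0.559, 0.239] pointing down, gripper open.
Joint ranges: [-2.8, 2.8], [-0.68, 2.1], [0.12, 2.68], [-1.39, 4.53], [0.16, 2.79], [-2.81, 2.81]. Speed limits (rad/s): [1.89, 1.89, 2.22, 3.01, 3.01, 3.01].

## Interface

Orientations are given as [roll, pitch, yaw] about the fixed x, y, z axes, in that order (R = Rz(yaw) Ry(pitch) Rx(roll)).
In Python, from cell import telemetry, eyes, ticket, finder, robot gives the robot as it stands.
- The arm moves only by the tool carry_out, never from a script. Its argument "motion" is a list of rows, each a list of 7 numbers: the turn, a rotation vector about the tool's x, y, z in degrees, then the shift along the tool's x, y, z in mm, then the closure in counts, from 0 (fully open) to 255 (shut). A call has 1 to 12 rows; each row is the pose to reach, as a shift and turn from the pose commanded when the call began, along the tool's axes at that moment; what a row does not reach only later rows make up. A row lasts 1/10 s, in which the tool goes at most 50 mm and 8.59 degrees, less where a joint would pass 70% of its speed; a pose out of reach is approached as far as the arm can. A call with a gripper value outside its range is refused whole. The fingers move at their own pace and stop on an object; "squeeze" is the grip in N (left out, the last holds). Time passes only in rows, so rows that repeat a pose let the fingers close. It gives the time, the measured TCP pose, the force, the opening and the grip force at its end, in the units of the state.
- telemetry.sense(): the state, without advancing time (a new reading comes with each control period).
- eyes.snapshot(name): name is "scene" or "top" or "wrist"; returns (picture, depth): 384x512x3 uint8, red, green, blue; 384x512 float32, m along the optical axis (not along the pixel's ray), 0 where there is no reading.
- eyes.camera_params(name): a dict with "mtx" (3x3 intrinsics, pixels), "cam_to_world" (4x4, takes a point from camera to world coordinates). Camera axes: x right, y up, looking along -z (the intrinsics and any distortion apply to the point x, -y, -z); pixel columns grow to the right and rows downward; lengths in m; the calibration is good to about 2 mm. A picture is of the moment at which its call begins: read the wrist's pose just before it. camera_params takes no time and is no camera call; for the wrist camera it gives the pose at the moment of the call.
- ticket.close_job(): hands the job in; it is judged then, once.
Trained networks look in the newest picture that a camera, given by its name, has taken for a name from the list of things; names that differ only in an ending like _2 or _b are one class to them, and where a whole thing is asked for, a point or a joint stands for the part that bears it (a point fixed in the world has none). Each returns a list of dicts, best first, with "confidence" (0 to 1); they miss things now and then, are a little off and sometimes report something else, mostly with a low value. They report only what shows in the picture. A call takes as long as a camera call. They do not tell look-alikes from the thing itself.
- finder.recognise(camera, thing): "box" ([left, top, right, bottom] in pixels, round what is visible of it).
- finder.cut_out(camera, thing): "region" (384x512 bool, what is visible of it) and "box" ([left, top, right, bottom] in pixels, round what is visible of it).
- finder.mark_of(camera, thing): "pixel" ([column, row] in pixels: a listed point, or the origin of a listed thing).
The state is a dict: "time_s": time; "q": joint angles; "dq": joint speeds; "joint_torque": joint torques, N m; "tcp_pos": TCP position; "orientation": TCP orientation; "contact_force": force on the tool from outside, world axes, zero at the start; "torque": the same for the moment, N m; "width": finger opening in m; "finger_force": force on a finger pad.
Only numpy, scipy, OpenCV 4.12 (cv2) and the standard library are available. Lean on these libraries where they do the work, as an engineer would, in place of code of your own. Each camera call takes 0.05 s, during which the arm holds its last target. There are 200 camera calls.

## Working session

There is one attempt and no reset: what is moved stays moved. The work goes in short steps, Python scripts to look and compute and a tool call to move; the robot and the scene stay as the last step left them, time stands still between calls to the robot, and variables do not carry over. Pictures are saved under pics/ and viewed, at most 10 in all, crops included, and the job is handed in when it is done.

Besides the shell and the picture viewer there is one more tool, called after "Request:" as a command line: name --pt "numbers of a row" for each row, then --argument value for the rest. carry_out: Moves the arm, as the interface text tells. Its arguments: {"type":"object","properties":{"motion":{"type":"array"},"squeeze":{"type":"number"}},"required":["motion"]}

```bash
ls; mkdir -p pics
python3 - <<'E'
from cell import telemetry, eyes, ticket, finder, robot
import cv2,numpy as np
s=telemetry.sense();print(s['time_s'],s['tcp_pos'],s['orientation'],robot.tcp_to_tips,s['width'])
ims=[]
for c in ("scene","top"):
    p,d=eyes.snapshot(c);cv2.imwrite(f'pics/{c}0.png',p[:,:,::-1]);np.savez(f'pics/{c}0.npz',p=p,d=d,**eyes.camera_params(c))
    for t in ("alu_lid","yellow_lid","alu_mouth","yellow_mouth"):
        for r in finder.mark_of(c,t)[:3]: print(c,t,r)
    print(telemetry.sense()['time_s'])
E
```

```text
pics
0.0 [0.13259356 0.55926848 0.23866627] [-3.14037463e+00 -1.85982681e-04  2.90876996e+00] 0.008 0.08518792841822088
scene alu_lid {'pixel': [177.3, 220.7], 'confidence': 0.88}
scene alu_lid {'pixel': [192.7, 247.7], 'confidence': 0.32}
scene yellow_lid {'pixel': [308.5, 198.4], 'confidence': 0.96}
scene yellow_lid {'pixel': [359.5, 203.2], 'confidence': 0.87}
scene yellow_lid {'pixel': [262.2, 220.4], 'confidence': 0.86}
scene alu_mouth {'pixel': [192.6, 249.1], 'confidence': 0.86}
scene alu_mouth {'pixel': [174.0, 162.0], 'confidence': 0.75}
scene yellow_mouth {'pixel': [327.6, 241.9], 'confidence': 0.93}
scene yellow_mouth {'pixel': [195.7, 269.8], 'confidence': 0.68}
0.25
top yellow_lid {'pixel': [200.6, 231.7], 'confidence': 0.86}
top yellow_lid {'pixel': [155.5, 215.3], 'confidence': 0.77}
top yellow_lid {'pixel': [256.4, 187.3], 'confidence': 0.71}
top alu_mouth {'pixel': [315.7, 118.7], 'confidence': 0.85}
top alu_mouth {'pixel': [353.2, 263.3], 'confidence': 0.58}
top alu_mouth {'pixel': [202.9, 122.4], 'confidence': 0.43}
top yellow_mouth {'pixel': [201.1, 123.3], 'confidence': 0.65}
0.5
```

View pics/scene0.png

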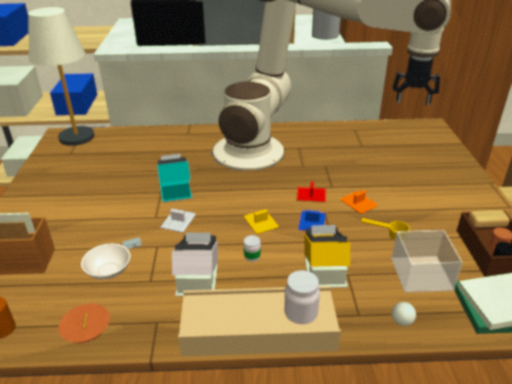

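View pics/top0.png

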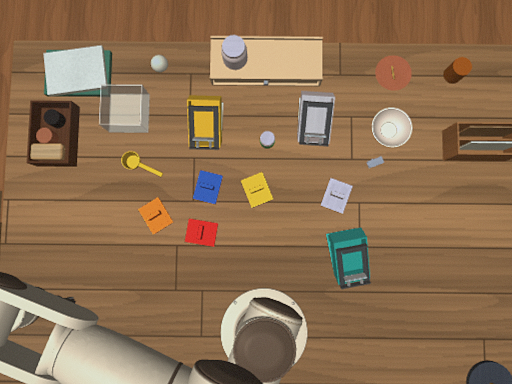

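The scene shows both bins: alu at (195,250), yellow at (327,245). In the top view the yellow bin is at (205,123), the alu bin at (316,119), the yellow lid at (257,190) and the silver lid at (337,195). The blue lid (208,187) and the tin (267,138) are to be left alone. Next I'll get metric positions.

```bash
cat > h.py <<'E'
import numpy as np,cv2
def cloud(p,d,mtx,cam_to_world):
    v,u=np.mgrid[:d.shape[0],:d.shape[1]]
    x=(u-mtx[0,2])/mtx[0,0]*d; y=(v-mtx[1,2])/mtx[1,1]*d
    P=np.stack([x,-y,-d,np.ones_like(d)],-1)@np.asarray(cam_to_world).T
    return P[...,:3]
E
python3 - <<'E'
from h import *
z=np.load('pics/top0.npz');P=cloud(z['p'],z['d'],z['mtx'],z['cam_to_world']);p=z['p'].astype(int)
print(z['mtx'],z['cam_to_world'][:3])
for n,(u,v) in dict(plank=(290,220),ylid=(250,195),alid=(330,205),blue=(203,193),tin=(267,138)).items(): print(n,P[v,u].round(4))
for n,b in dict(ylid=(235,165,282,215),alid=(312,170,362,220),blue=(188,165,230,210)).items():
    s=np.s_[b[1]:b[3],b[0]:b[2]]
    bg=np.median(p[[220,220],[290,120]],0)
    ref=p[{'ylid':195,'alid':205,'blue':193}[n],{'ylid':250,'alid':330,'blue':203}[n]]
    m=(np.abs(p[s]-ref).sum(-1)<70)
    m=cv2.morphologyEx(m.astype(np.uint8),cv2.MORPH_CLOSE,np.ones((7,7)))
    Q=P[s][m>0]; 
    # project onto z=5mm plane along ray
    c=z['cam_to_world'][:3,3]; Q=c+(Q-c)*((0.005-c[2])/(Q[:,2]-c[2]))[:,None]
    r=cv2.minAreaRect((Q[:,:2]*1000).astype(np.float32)); print(n,ref,m.sum(),r)
for n,b in dict(ybin=(184,92,226,154),abin=(295,90,338,150)).items():
    Q=P[b[1]:b[3],b[0]:b[2]].reshape(-1,3);Q=Q[(Q[:,2]>0.03)]
    r=cv2.minAreaRect((Q[:,:2]*1000).astype(np.float32)); print(n,len(Q),r,Q[:,2].max())
    Q=P[b[1]:b[3],b[0]:b[2]].reshape(-1,3)
    u0=(b[0]+b[2])//2
    print((P[b[1]:b[3]:3,u0]*1000).round(0).tolist())
E
```

```text
[[472.41659526   0.         259.79926355]
 [  0.         472.41659526 191.19151219]
 [  0.           0.           1.        ]] [[ 9.53796988e-03  9.94631171e-01 -1.03043001e-01  2.84294746e-01]
 [-9.99953836e-01  9.36732352e-03 -2.13986000e-03  1.29889934e-02]
 [-1.16313433e-03  1.03058654e-01  9.94674601e-01  1.52517777e+00]]
plank [ 0.3499 -0.0822 -0.0027]
ylid [ 4.296e-01  4.790e-02 -3.000e-04]
alid [ 0.3991 -0.2104  0.0058]
blue [0.4344 0.2002 0.0029]
tin [ 0.6054 -0.005   0.0582]
ylid [224 191  61] 676 ((nan, nan), (0.0, 0.0), 0.0)
alid [186 186 209] 671 ((430.7326354980469, -230.79067993164062), (74.28609466552734, 94.85572814941406), 69.37633514404297)
blue [ 55  94 182] 670 ((454.6788024902344, 186.94183349609375), (74.2117919921875, 95.1336441040039), 75.85743713378906)
ybin 1564 ((503.2967529296875, 149.8532257080078), (497.12554931640625, 140.14617919921875), 16.259281158447266) 1.525177768499976
[[774.0, 202.0, -8.0], [761.0, 201.0, 1.0], [721.0, 189.0, 98.0], [703.0, 185.0, 125.0], [711.0, 192.0, 67.0], [682.0, 184.0, 134.0], [675.0, 184.0, 128.0], [686.0, 193.0, 53.0], 
[... 310 characters left out ...]
00781, -111.86693572998047), (125.62738800048828, 502.5822448730469), 75.21644592285156) 1.525177768499976
[[782.0, -167.0, -1.0], [741.0, -156.0, 96.0], [722.0, -152.0, 126.0], [731.0, -159.0, 66.0], [705.0, -153.0, 121.0], [693.0, -152.0, 128.0], [706.0, -161.0, 50.0], [697.0, -161.0, 48.0], [687.0, -161.0, 48.0], [679.0, -162.0, 41.0], [671.0, -163.0, 36.0], [663.0, -163.0, 29.0], [654.0, -164.0, 25.0], [645.0, -164.0, 19.0], [635.0, -164.0, 20.0], [609.0, -156.0, 91.0], [616.0, -165.0, 16.0], [600.0, -161.0, 46.0], [587.0, -159.0, 61.0], [590.0, -167.0, -3.0]]<stdin>:13: RuntimeWarning: divide by zero encountered in divide
<stdin>:13: RuntimeWarning: invalid value encountered in multiply
```

```bash
cat >> h.py <<'E'
from scipy.spatial.transform import Rotation as Ro
def cur():
    from cell import telemetry
    s=telemetry.sense(); return np.array(s['tcp_pos']),Ro.from_euler('xyz',s['orientation']).as_matrix(),s
def down(psi):  # tool z down, tool y along heading psi (rad)
    y=np.array([np.cos(psi),np.sin(psi),0]); z=np.array([0,0,-1.]); return np.stack([np.cross(y,z),y,z],1)
def pick(R0,cands): # nearest rotation
    return min(cands,key=lambda R:Ro.from_matrix(R0.T@R).magnitude())
def go(pos,R,p0=None,R0=None):
    if p0 is None: p0,R0,_=cur()
    print('rot',np.degrees(Ro.from_matrix(R0.T@R).as_rotvec()).round(2),'shift',((np.array(pos)-p0)@R0*1000).round(1))
E
python3 - <<'E'
from h import *
from cell import eyes
p,R,s=cur();c=eyes.camera_params('wrist');C=np.array(c['cam_to_world']);print(c['mtx']);print(R.round(3))
print('cam in tool',(R.T@(C[:3,3]-p)).round(4));print((R.T@C[:3,:3]).round(3))
R1=pick(R,[down(0),down(np.pi)]);print(R1)
go((0.52,0.02,0.36),R1)
# yaw of yellow lid
z=np.load('pics/top0.npz');P=cloud(z['p'],z['d'],z['mtx'],z['cam_to_world']);p=z['p'].astype(int)
b=(235,165,282,215);s=np.s_[b[1]:b[3],b[0]:b[2]]
m=(np.abs(p[s]-[224,191,61]).sum(-1)<70)&(z['d'][s]>1)
Q=P[s][m];c=z['cam_to_world'][:3,3]; Q=c+(Q-c)*((0.005-c[2])/(Q[:,2]-c[2]))[:,None]
print(cv2.minAreaRect((Q[:,:2]*1000).astype(np.float32)))
E
```

```text
[[284.31881163   0.         250.42394937]
 [  0.         284.31881163 190.59711379]
 [  0.           0.           1.        ]]
[[-0.973  0.231 -0.   ]
 [ 0.231  0.973 -0.   ]
 [ 0.    -0.    -1.   ]]
cam in tool [ 0.0652 -0.0015 -0.1348]
[[ 0.001  0.966  0.26 ]
 [ 1.    -0.001 -0.   ]
 [ 0.     0.26  -0.966]]
[[-0.  1.  0.]
 [ 1.  0.  0.]
 [ 0.  0. -1.]]
rot [-1.000e-02  0.000e+00  7.666e+01] shift [-501.4 -435.6 -120.7]
((447.4856262207031, 27.519065856933594), (95.37335205078125, 74.54214477539062), 22.527894973754883)
```

Request:
carry_out --pt "0 0 76.7 -500 -450 -121 0" --pt "0 0 76.7 -500 -450 -121 0" --pt "0 0 76.7 -500 -450 -121 0" --pt "0 0 76.7 -500 -450 -121 0" --pt "0 0 76.7 -500 -450 -121 0" --pt "0 0 76.7 -500 -450 -121 0" --pt "0 0 76.7 -500 -450 -121 0" --pt "0 0 76.7 -500 -450 -121 0" --pt "0 0 76.7 -500 -450 -121 0" --pt "0 0 76.7 -500 -450 -121 0" --pt "0 0 76.7 -500 -450 -121 0" --pt "0 0 76.7 -500 -450 -121 0" --squeeze 40

```text
time_s: 1.7
tcp_pos: [0.4693, 0.0718, 0.3462]
orientation: [3.141, 0.0, 1.57]
contact_force: [1.2, 1.6, 0.8]
width: 0.0855
finger_force: 0.0
```

Request:
carry_out --pt "0 0 0 -50 50 -14 0" --pt "0 0 0 -50 50 -14 0" --pt "0 0 0 -50 50 -14 0" --pt "0 0 0 -50 50 -14 0"

```text
time_s: 2.1
tcp_pos: [0.5186, 0.0236, 0.3592]
orientation: [-3.141, -0.0, 1.569]
contact_force: [0.2, 0.5, 0.0]
width: 0.0856
finger_force: 0.0
```

Run:
```python
from h import *
from cell import eyes
p,R,s=cur();print(p,s['q'],s['time_s'])
c=eyes.camera_params('wrist')
p,d=eyes.snapshot('wrist');cv2.imwrite('pics/w1.png',p[:,:,::-1]);np.savez('pics/w1.npz',p=p,d=d,**c)
```

```text
[0.51858224 0.02360284 0.35922274] [-1.03013268e-01  2.16825779e-02  1.33821637e+00  1.34452386e-05
  1.78241841e+00 -1.01491189e-01] 2.1
```

View pics/w1.png

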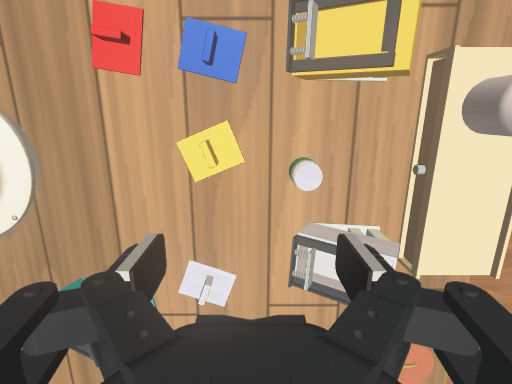

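The wrist view shows the yellow lid at (210,152), the silver lid at (207,283), the yellow bin at (350,35) and the alu bin at (340,262), which is yawed. I'll look from directly above each bin.

Request:
carry_out --pt "0 0 0 216 125 20 0" --pt "0 0 0 216 125 20 0" --pt "0 0 0 216 125 20 0" --pt "0 0 0 216 125 20 0" --pt "0 0 0 216 125 20 0" --pt "0 0 0 216 125 20 0" --pt "0 0 0 216 125 20 0" --pt "0 0 0 216 125 20 0"

```text
time_s: 2.95
tcp_pos: [0.6429, 0.2396, 0.3403]
orientation: [3.141, 0.0, 1.571]
contact_force: [0.6, -0.5, 0.8]
width: 0.0853
finger_force: 0.0
```

```bash
cat > look.py <<'E'
import sys
from h import *
from cell import eyes,finder
n=sys.argv[1];p,R,s=cur();print(p,s['time_s'])
c=eyes.camera_params('wrist')
p,d=eyes.snapshot('wrist');cv2.imwrite(f'pics/{n}.png',p[:,:,::-1]);np.savez(f'pics/{n}.npz',p=p,d=d,**c)
C=np.array(c['cam_to_world'])
for t in sys.argv[2:]:
    t,h=t.split(':')
    for r in finder.mark_of('wrist',t)[:3]:
        u,v=r['pixel'];k=np.array([(u-c['mtx'][0][2])/c['mtx'][0][0],-(v-c['mtx'][1][2])/c['mtx'][1][1],-1]);w=C[:3,:3]@k
        print(t,r,(C[:3,3]+w*(float(h)-C[2,3])/w[2]).round(4))
E
python3 look.py w2 yellow_mouth:0.09 yellow_lid:0
```

```text
[0.64292721 0.2396246  0.34032556] 2.95
yellow_mouth {'pixel': [249.7, 196.0], 'confidence': 0.64} [0.6423 0.192  0.09  ]
yellow_lid {'pixel': [56.8, 177.7], 'confidence': 0.97} [0.3121 0.1983 0.    ]
yellow_lid {'pixel': [69.6, 82.1], 'confidence': 0.55} [0.3594 0.3518 0.    ]
yellow_lid {'pixel': [252.3, 180.0], 'confidence': 0.21} [0.6465 0.1944 0.    ]
```

Request:
carry_out --pt "0 0 0 -350 0 0 0" --pt "0 0 0 -350 0 0 0" --pt "0 0 0 -350 0 0 0" --pt "0 0 0 -350 0 0 0" --pt "0 0 0 -350 0 0 0" --pt "0 0 0 -350 0 0 0" --pt "0 0 0 -350 0 0 0" --pt "0 0 0 -350 0 0 0" --pt "0 0 0 -350 0 0 0" --pt "0 0 0 -350 0 0 0"

```text
time_s: 4.1
tcp_pos: [0.6432, -0.1099, 0.3401]
orientation: [3.141, 0.0, 1.57]
contact_force: [1.4, -0.4, -0.3]
width: 0.0852
finger_force: 0.0
```

```bash
python3 look.py w3 alu_mouth:0.09 alu_lid:0 yellow_lid:0
python3 - <<'E'
import cv2,numpy as np
cv2.imwrite('pics/w23.png',np.vstack([cv2.imread('pics/w2.png')[:300],cv2.imread('pics/w3.png')[:300]]))
E
```

```text
[ 0.64318576 -0.10992252  0.34013742] 4.1
alu_mouth {'pixel': [260.9, 196.6], 'confidence': 0.73} [ 0.6583 -0.1584  0.09  ]
alu_lid {'pixel': [135.4, 222.2], 'confidence': 0.91} [ 0.4383 -0.2323  0.    ]
yellow_lid {'pixel': [125.9, 68.1], 'confidence': 0.78} [0.4505 0.0228 0.    ]
yellow_lid {'pixel': [134.1, 225.8], 'confidence': 0.26} [ 0.4352 -0.2392  0.    ]
```

View pics/w23.png

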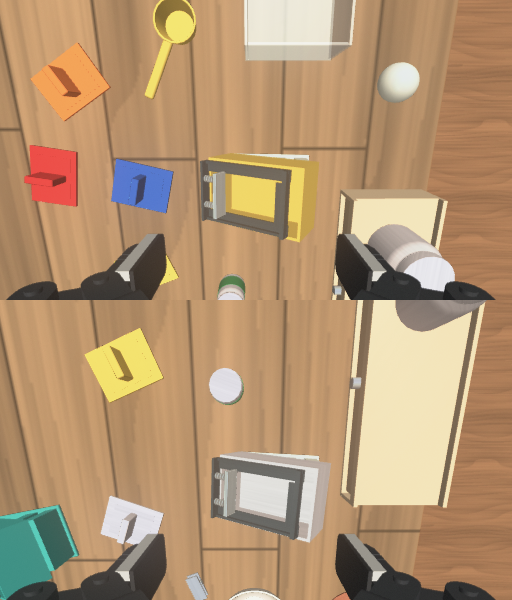

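```bash
cat > rim.py <<'E'
from h import *
a=np.radians(30)
def frame(psi): # mouth frame axes
    h=np.array([np.cos(psi),np.sin(psi),0]);z=np.array([0,0,1.])
    return np.stack([h*np.cos(a)+z*np.sin(a),np.cross(z,h),-h*np.sin(a)+z*np.cos(a)],1)
def rays(c,uv):
    m=c['mtx'];k=np.stack([(uv[:,0]-m[0,2])/m[0,0],-(uv[:,1]-m[1,2])/m[1,1],-np.ones(len(uv))],1)
    return k@c['cam_to_world'][:3,:3].T
if __name__=='__main__':
    for n,o,b in (('w2',(0.642,0.192,.09),(195,150,300,245)),('w3',(0.658,-0.158,.09),(205,148,312,242))):
        c=np.load(f'pics/{n}.npz');p=c['p'].astype(int);m=np.zeros(p.shape[:2],np.uint8)
        s=np.s_[b[1]:b[3],b[0]:b[2]];q=p[s];m[s]=(q.max(-1)<115)&(q.max(-1)-q.min(-1)<30)
        k,lab,st,_=cv2.connectedComponentsWithStats(m);i=1+st[1:,4].argmax();v,u=np.nonzero(lab==i);print(n,st[i])
        W=rays(c,np.stack([u,v],1).astype(float));C=c['cam_to_world'][:3,3];psi=0.;o=np.array(o)
        for it in range(6):
            F=frame(psi);t=((o+F[:,2]*0.008-C)@F[:,2])/(W@F[:,2]);Q=(C+W*t[:,None]-o)@F
            r=cv2.minAreaRect((Q[:,:2]*1000).astype(np.float32));g=(r[2]+45)%90-45;psi+=np.radians(g)
        print(r,'psi',np.degrees(psi), 'centre world(at +8)',o+F@np.array([r[0][0]/1000,r[0][1]/1000,0]))
        # rectified picture, 0.5 mm/px, window +-100 x +-70
        X,Y=np.meshgrid(np.arange(-100,100,.5),np.arange(70,-70,-.5));G=o+np.stack([X,Y,8+0*X],-1).reshape(-1,3)/1000@F.T
        L=(G-C)@c['cam_to_world'][:3,:3];mm=c['mtx'];U=(L[:,0]/-L[:,2]*mm[0,0]+mm[0,2]).reshape(X.shape).astype(np.float32);V=(-L[:,1]/-L[:,2]*mm[1,1]+mm[1,2]).reshape(X.shape).astype(np.float32)
        cv2.imwrite(f'pics/rect_{n}.png',cv2.remap(c['p'],U,V,cv2.INTER_CUBIC)[:,:,::-1])
    cv2.imwrite('pics/rect.png',np.vstack([cv2.imread('pics/rect_w2.png'),cv2.imread('pics/rect_w3.png')]))
E
python3 rim.py
```

```text
w2 [ 200  160   88   80 2006]
((-9.755413055419922, -1.5971450805664062), (95.59297943115234, 143.58731079101562), 89.9999771118164) psi -0.5767745971679688 centre world(at +8) [0.63353592 0.19048798 0.08512229]
w3 [ 211  158   94   82 2753]
((-9.602027893066406, 0.34488677978515625), (95.41240692138672, 143.12387084960938), 90.0) psi -3.052034607884707 centre world(at +8) [ 0.64971456 -0.15721286  0.08519899]
```

View pics/rect.png

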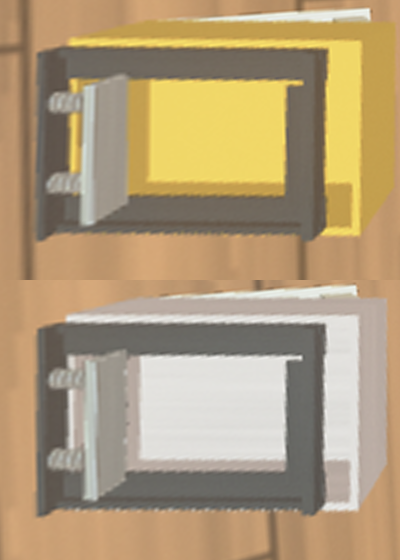

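Both collars rectify cleanly. Yellow has yaw about -0.6°, alu about -3°, and both followers are at rest on the low side (left). Next I'll refine the lid poses from these pictures.

Run:
```python
from rim import *
for n,l,b,ref in (('w1','y',(170,115,250,187),(240,215)),('w3','y',(80,20,170,108),(0,0)),('w1','a',(175,255,240,306),0),('w3','a',(95,190,168,250),0)):
    c=np.load(f'pics/{n}.npz');p=c['p'][b[1]:b[3],b[0]:b[2]].astype(int)
    if l=='y': m=(p[...,0]-p[...,2]>70)&(p[...,1]>135)
    else: m=(p.max(-1)-p.min(-1)<40)&(p.min(-1)>135)
    k,lab,st,_=cv2.connectedComponentsWithStats(m.astype(np.uint8));i=1+st[1:,4].argmax();v,u=np.nonzero(lab==i)
    W=rays(c,np.stack([u+b[0],v+b[1]],1).astype(float));C=c['cam_to_world'][:3,3]
    Q=C+W*((0.005-C[2])/W[:,2])[:,None]
    print(n,l,st[i],cv2.minAreaRect((Q[:,:2]*1000).astype(np.float32)))
R=down(np.radians(-20.6));go((0.433,-0.231,0.11),R)
```

```text
w1 y [   0    0   80   72 5533] ((445.8505859375, 25.183815002441406), (121.78099822998047, 140.37081909179688), 89.9496078491211)
w3 y [   0    0   90   88 7183] ((448.371826171875, 26.293743133544922), (122.99986267089844, 150.3733673095703), 89.99092864990234)
w1 a [   3    5   59   46 1737] ((431.2153015136719, -236.5613250732422), (88.78803253173828, 95.53697204589844), 69.73965454101562)
w3 a [   6    6   63   54 2075] ((431.54107666015625, -236.15292358398438), (85.91439056396484, 95.66681671142578), 69.70069885253906)
rot [2.000e-02 1.000e-02 2.064e+01] shift [-121.6 -210.7  229.8]
```

Request:
carry_out --pt "0 0 20.5 -121.5 -211 180 0" --pt "0 0 20.5 -121.5 -211 180 0" --pt "0 0 20.5 -121.5 -211 180 0" --pt "0 0 20.5 -121.5 -211 180 0" --pt "0 0 20.5 -121.5 -211 180 0" --pt "0 0 20.5 -121.5 -211 180 0" --pt "0 0 20.5 -121.5 -211 230 0" --pt "0 0 20.5 -121.5 -211 230 0" --pt "0 0 20.5 -121.5 -211 230 0" --pt "0 0 20.5 -121.5 -211 230 0"

```text
time_s: 5.3
tcp_pos: [0.4339, -0.2318, 0.1119]
orientation: [3.139, 0.001, 1.214]
contact_force: [0.2, -0.8, 0.8]
width: 0.085
finger_force: 0.0
```

```bash
python3 look.py w4 alu_lid:0; python3 -c "
from h import *
go((0.433,-0.231,0.018),down(np.radians(-20.4)))"
```

```text
[ 0.43392052 -0.23175256  0.11187599] 5.3
alu_lid {'pixel': [251.3, 191.5], 'confidence': 0.86} [ 0.4346 -0.2353  0.    ]
rot [ 0.15  0.05 -0.07] shift [ 0.6 -1.2 93.6]
```

View pics/w4.png

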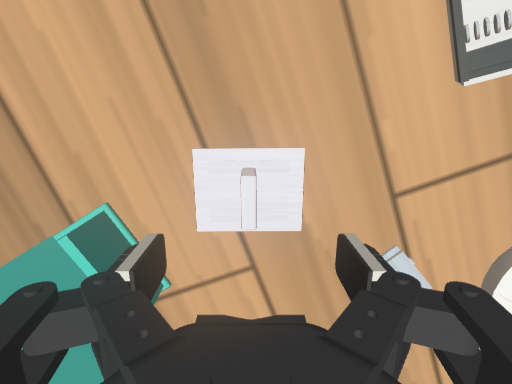

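The lid is square with the jaws: plate cols 193-304, tab at (249,200), and the clip and turquoise bin clear of the fingers. Descending to grip.

Request:
carry_out --pt "0 0 0 0 -2 45 0" --pt "0 0 0 0 -2 85 0" --pt "0 0 0 0 -2 94 0" --pt "0 0 0 0 -2 94 120" --pt "0 0 0 0 -2 94 255" --pt "0 0 0 0 -2 94 255" --pt "0 0 0 0 -2 94 255" --pt "0 0 0 0 -2 94 255" --pt "0 0 0 0 -2 94 255" --pt "0 0 0 0 -2 94 255" --squeeze 80

```text
time_s: 6.4
tcp_pos: [0.431, -0.2313, 0.0165]
orientation: [3.14, 0.001, 1.212]
contact_force: [-1.5, 1.5, 11.0]
width: 0.0111
finger_force: 79.4
```

```bash
cat > binpose.py <<'E'
from rim import *
# mouth origin, yaw, collar offset along slope (first guess)
BIN=dict(a=(np.array([0.6585,-0.1575,.09]),np.radians(-3.05),0.0036),y=(np.array([0.6425,0.191,.09]),np.radians(-0.58),0.0045))
def tcp(k,x,z,y=0.,g=0.018): # TCP pose for lid centre at collar x, y, underside height z; g: TCP above underside
    o,psi,dx=BIN[k];F=frame(psi);R=np.stack([np.cross(F[:,0],-F[:,2]),F[:,0],-F[:,2]],1)
    return o+F@np.array([x+dx,y,z+g]),R
E
python3 -c "
from binpose import *
p,R,s=cur();print(p,s['width'],s['finger_force'],s['contact_force'],s['time_s'])
go(p+[0,0,.2],R)
P,T=tcp('a',.010,.06);print(P,T);go(P,T)
"
```

```text
[ 0.43097565 -0.2313166   0.01654878] 0.011074889146367239 79.40406918525696 [-1.47324901  1.48336966 10.99581121] 6.4
rot [0. 0. 0.] shift [-1.e-01  3.e-01 -2.e+02]
[ 0.63131651 -0.15605159  0.16434998] [[ 0.0532074   0.86479866  0.49929174]
 [ 0.99858348 -0.04607896 -0.0266037 ]
 [ 0.          0.5        -0.8660254 ]]
rot [-29.69   4.62 -17.08] shift [ 140.7  161.4 -147.6]
```

Request:
carry_out --pt "0 0 0 0 0 -50 255" --pt "0 0 0 0 0 -100 255" --pt "0 0 0 0 0 -150 255" --pt "-29.7 4.6 -17.1 141 161 -150 255" --pt "-29.7 4.6 -17.1 141 161 -150 255" --pt "-29.7 4.6 -17.1 141 161 -149 255" --pt "-29.7 4.6 -17.1 141 161 -149 255" --pt "-29.7 4.6 -17.1 141 161 -149 255" --pt "-29.7 4.6 -17.1 141 161 -149 255" --pt "-29.7 4.6 -17.1 141 161 -149 255" --pt "-29.7 4.6 -17.1 141 161 -149 255"

```text
time_s: 7.5
tcp_pos: [0.6302, -0.1561, 0.1649]
orientation: [2.62, -0.0, 1.517]
contact_force: [-0.1, -0.6, -0.3]
width: 0.0113
finger_force: 78.4
```

```bash
python3 look.py w5 alu_mouth:0.09; python3 -c "
from binpose import *
p,R,s=cur();print(p,s['width'],s['finger_force'],s['contact_force'],s['time_s'],s['q'])
P,T=tcp('a',.010,.018,g=.0165);go(P,T)
P,T=tcp('a',.0,.018,g=.0165);go(P,T)
"
```

```text
[ 0.63024417 -0.15605323  0.16490363] 7.5
[ 0.63033963 -0.15604841  0.16491588] 0.010681140985189892 78.36836814880371 [-0.46338248  0.48836374 -0.98590996] 7.6 [-0.45757828  0.05685703  1.78128972  0.26778481  0.83477131 -0.53657506]
rot [-0.08  0.01 -0.04] shift [ 0.1  0.6 44.5]
rot [-0.08  0.01 -0.04] shift [ 0.  -9.4 44.5]
```

View pics/w5.png

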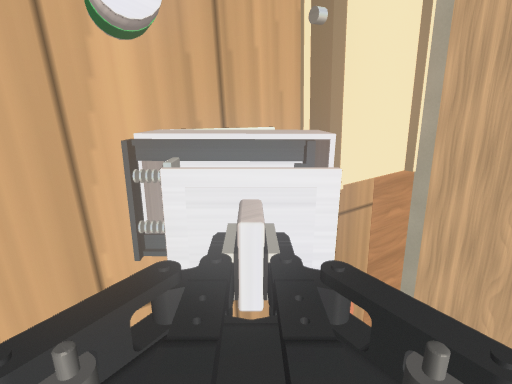

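The lid is held parallel above the collar, its near edge at row 168 and centred on the jaws. Lowering, then pushing down the slope in steps.

Request:
carry_out --pt "0 0 0 0 0 30 255" --pt "0 0 0 0 0 44 255" --pt "0 0 0 0 0 44 255" --pt "0 0 0 0 -6 44 255" --pt "0 0 0 0 -12 44 255" --pt "0 0 0 0 -12 44 255"

```text
time_s: 8.2
tcp_pos: [0.6419, -0.1562, 0.1212]
orientation: [2.618, 0.0, 1.517]
contact_force: [5.0, -0.2, 0.5]
width: 0.0112
finger_force: 78.2
```

```bash
cat > st.py <<'E'
import sys
from binpose import *
p,R,s=cur();k=sys.argv[1];g=float(sys.argv[2]);o,psi,dx=BIN[k];F=frame(psi)
L=F.T@(p-o)-[dx,0,g]
print('t',s['time_s'],'lid in collar(mm)',(L*1000).round(2),'force in mouth frame',(F.T@s['contact_force']).round(2),'w',s['width'],'ff',s['finger_force'],'tilt',np.degrees(Ro.from_matrix(tcp(k,0,0)[1].T@R).as_rotvec()).round(2))
E
python3 st.py a .0165
```

```text
t 8.2 lid in collar(mm) [-2.41  0.44 18.88] force in mouth frame [ 4.63  0.1  -2.07] w 0.011181355843405974 ff 78.19767236709595 tilt [-0.02 -0.01  0.  ]
```

Request:
carry_out --pt "0 0 0 0 -6 0 255" --pt "0 0 0 0 -10 0 255" --pt "0 0 0 0 -11 0 255" --pt "0 0 0 0 -11 0 255"

```text
time_s: 8.6
tcp_pos: [0.6335, -0.1558, 0.1166]
orientation: [2.616, 0.0, 1.517]
contact_force: [8.2, -0.2, 1.8]
width: 0.0112
finger_force: 78.2
```

```bash
python3 st.py a .0165
```

```text
t 8.6 lid in collar(mm) [-12.03   0.34  19.09] force in mouth frame [ 8.03  0.19 -2.51] w 0.011158373644549769 ff 78.16514611244202 tilt [-0.12 -0.03 -0.  ]
```

Request:
carry_out --pt "0 0 0 0 -1 0 255" --pt "0 0 0 0 -2 0 255" --pt "0 0 0 0 -2 0 255"

```text
time_s: 8.9
tcp_pos: [0.6319, -0.1557, 0.1158]
orientation: [2.616, 0.0, 1.517]
contact_force: [7.8, 1.6, 2.7]
width: 0.0109
finger_force: 78.2
```

```bash
python3 st.py a .0165
```

```text
t 8.9 lid in collar(mm) [-13.76   0.34  19.15] force in mouth frame [ 8.02  1.98 -1.48] w 0.010907723431425338 ff 78.1833815574646 tilt [-0.14 -0.03 -0.  ]
```

Request:
carry_out --pt "0 0 0 0 -1 0 255" --pt "0 0 0 0 -2 0 255" --pt "0 0 0 0 -2 0 255"

```text
time_s: 9.2
tcp_pos: [0.6314, -0.1558, 0.116]
orientation: [2.612, 0.001, 1.517]
contact_force: [18.9, 2.1, 3.4]
width: 0.011
finger_force: 78.0
```

```bash
python3 st.py a .0165
```

```text
t 9.2 lid in collar(mm) [-14.12   0.24  19.63] force in mouth frame [17.93  3.06 -6.38] w 0.011016260023944173 ff 78.02398324012756 tilt [-0.32 -0.06  0.01]
```

Request:
carry_out --pt "0 0 0 0 1.5 4 255" --pt "0 0 0 0 1.5 8 255" --pt "0 0 0 0 1.5 12 255" --pt "0 0 0 0 1.5 14.5 255" --pt "0 0 0 0 1.5 14.5 255"

```text
time_s: 9.7
tcp_pos: [0.6392, -0.1563, 0.1034]
orientation: [2.615, 0.001, 1.517]
contact_force: [7.2, -0.4, 5.2]
width: 0.011
finger_force: 79.4
```

```bash
python3 st.py a .0165
```

```text
t 9.7 lid in collar(mm) [-13.7    0.15   4.78] force in mouth frame [8.88 0.01 0.89] w 0.011016991498026877 ff 79.3999457359314 tilt [-0.19 -0.05 -0.02]
```

Request:
carry_out --pt "0 0 0 0 0 1 255" --pt "0 0 0 0 0 2 255" --pt "0 0 0 0 0 2 255"

```text
time_s: 10.0
tcp_pos: [0.6401, -0.1564, 0.1018]
orientation: [2.615, 0.001, 1.517]
contact_force: [7.0, -0.7, 6.9]
width: 0.011
finger_force: 79.8
```

```bash
python3 st.py a .0165
```

```text
t 10.0 lid in collar(mm) [-13.7    0.13   2.93] force in mouth frame [ 9.52 -0.29  2.52] w 0.010981536134751994 ff 79.83390927314758 tilt [-0.19 -0.05 -0.01]
```

Request:
carry_out --pt "0 0 0 0 0 0.5 255" --pt "0 0 0 0 4 0.5 255" --pt "0 0 0 0 8 0.5 255" --pt "0 0 0 0 12 0.5 255" --pt "0 0 0 0 14 0.5 255" --pt "0 0 0 0 14 0.5 255"

```text
time_s: 10.6
tcp_pos: [0.651, -0.1569, 0.1076]
orientation: [2.618, 0.001, 1.518]
contact_force: [-16.9, -0.2, 15.9]
width: 0.0109
finger_force: 82.7
```

```bash
python3 st.py a .0165
```

```text
t 10.6 lid in collar(mm) [-1.36  0.24  2.53] force in mouth frame [-6.64 -1.1  22.15] w 0.01093605377169299 ff 82.74518966674805 tilt [ 0.01 -0.02 -0.04]
```

Request:
carry_out --pt "0 0 0 0 0 -0.8 255" --pt "0 0 0 0 0.5 -0.8 255" --pt "0 0 0 0 0.5 -0.8 255"

```text
time_s: 10.9
tcp_pos: [0.6515, -0.1568, 0.108]
orientation: [2.618, 0.0, 1.518]
contact_force: [-4.8, -1.1, 10.3]
width: 0.0106
finger_force: 81.1
```

```bash
python3 st.py a .0165
```

```text
t 10.9 lid in collar(mm) [-0.7   0.35  2.61] force in mouth frame [ 1.05 -1.36 11.3 ] w 0.010608773563710778 ff 81.09953284263611 tilt [-0.02 -0.01 -0.02]
```

Request:
carry_out --pt "0 0 0 0 0 -1 170" --pt "0 0 0 0 0 -1 170" --pt "0 0 0 0 0 -1 170" --pt "0 0 0 0 0 -1 170"

```text
time_s: 11.3
tcp_pos: [0.6506, -0.1563, 0.1075]
orientation: [2.62, -0.001, 1.518]
contact_force: [-0.1, 0.1, 0.1]
width: 0.0287
finger_force: 0.0
```

```bash
python3 st.py a .0165
```

```text
t 11.3 lid in collar(mm) [-1.73  0.74  2.61] force in mouth frame [-0.04  0.13  0.1 ] w 0.028717929652810142 ff 0.0 tilt [ 0.09  0.04 -0.01]
```

Request:
carry_out --pt "0 0 0 0 0 -20 170" --pt "0 0 0 0 0 -60 170" --pt "0 0 0 0 0 -110 170" --pt "0 0 0 0 0 -110 170"

```text
time_s: 11.7
tcp_pos: [0.5959, -0.1541, 0.2096]
orientation: [2.612, 0.003, 1.518]
contact_force: [0.2, -0.8, -0.2]
width: 0.028
finger_force: 0.0
```

```bash
python3 look.py w6 alu_lid:0.095; python3 -c "
from binpose import *
for h in (.15,.11,.04): go((0.4475,.0275,h),down(np.radians(22.5)))
"
```

```text
[ 0.59588465 -0.1541439   0.20958941] 11.7
alu_lid {'pixel': [250.1, 184.7], 'confidence': 0.71} [ 0.6629 -0.1599  0.095 ]
rot [ 29.55   6.74 -24.95] shift [ 173.2 -163.8  -32.1]
rot [ 29.55   6.74 -24.95] shift [ 173.2 -183.9    2.5]
rot [ 29.55   6.74 -24.95] shift [ 173.2 -218.9   63.1]
```

View pics/w6.png

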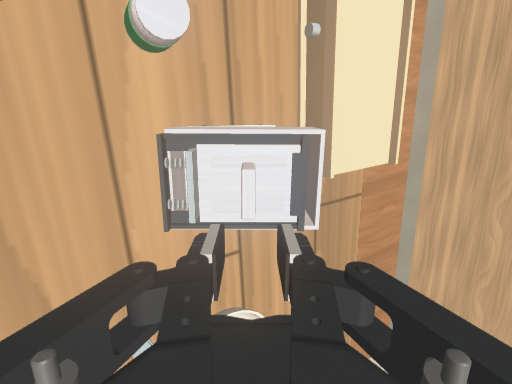

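The alu lid sits flat in its collar, its upper edge under the dark catch (290-300, row 185) and the follower against it. Now the yellow lid.

Request:
carry_out --pt "29.55 6.74 -24.95 173.2 -164 -32 100" --pt "29.55 6.74 -24.95 173.2 -164 -32 0" --pt "29.55 6.74 -24.95 173.2 -164 -32 0" --pt "29.55 6.74 -24.95 173.2 -164 -32 0" --pt "29.55 6.74 -24.95 173.2 -164 -32 0" --pt "29.55 6.74 -24.95 173.2 -184 2 0" --pt "29.55 6.74 -24.95 173.2 -184 2 0" --pt "29.55 6.74 -24.95 173.2 -184 2 0" --pt "29.55 6.74 -24.95 173.2 -184 2 0"

```text
time_s: 12.7
tcp_pos: [0.4476, 0.0272, 0.1107]
orientation: [-3.141, -0.001, 1.963]
contact_force: [0.0, -0.6, 0.3]
width: 0.0859
finger_force: 0.0
```

```bash
python3 look.py w7 yellow_lid:0
python3 - <<'E'
from rim import *
p0,R,s=cur();print(s['orientation'],s['width'])
c=np.load('pics/w7.npz');p=c['p'][:232].astype(int)
m=(p[...,2]<0.55*p[...,0])&(p[...,1]>0.72*p[...,0])&(p[...,0]>120)
k,lab,st,_=cv2.connectedComponentsWithStats(m.astype(np.uint8));i=1+st[1:,4].argmax();v,u=np.nonzero(lab==i);print(st[i])
W=rays(c,np.stack([u,v],1).astype(float));C=c['cam_to_world'][:3,3];Q=C+W*((0.005-C[2])/W[:,2])[:,None]
r=cv2.minAreaRect((Q[:,:2]*1000).astype(np.float32));print(r)
go((r[0][0]/1000,r[0][1]/1000,.018),R)
E
```

```text
[0.44763555 0.02722013 0.11065565] 12.7
yellow_lid {'pixel': [250.9, 192.0], 'confidence': 0.7} [0.4488 0.0244 0.    ]
[-3.14156069e+00 -1.12557164e-03  1.96278112e+00] 0.0853135549585525
[  178   125   152   107 12482]
((446.3681640625, 35.96756362915039), (133.267822265625, 94.14157104492188), 22.532909393310547)
rot [0. 0. 0.] shift [ 8.5  2.2 92.7]
```

View pics/w7.png

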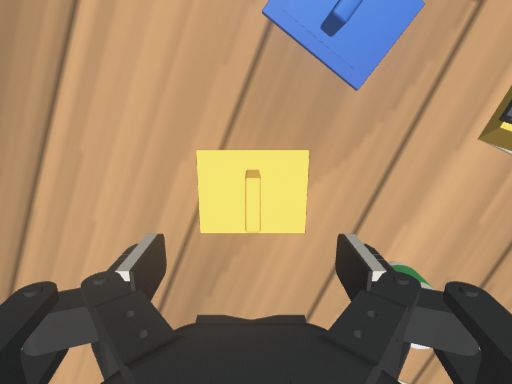

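The yellow lid is square with the jaws (plate cols 197-309, rows 150-233) and clear of everything else.

Request:
carry_out --pt "0 0 0 -1 0 45 0" --pt "0 0 0 -1 0 85 0" --pt "0 0 0 -1 0 93 0" --pt "0 0 0 -1 0 93 120" --pt "0 0 0 -1 0 93 255" --pt "0 0 0 -1 0 93 255" --pt "0 0 0 -1 0 93 255" --pt "0 0 0 -1 0 93 255" --pt "0 0 0 -1 0 93 255" --squeeze 80

```text
time_s: 13.7
tcp_pos: [0.4476, 0.0269, 0.0176]
orientation: [-3.141, -0.001, 1.964]
contact_force: [-2.7, 0.1, 12.4]
width: 0.0111
finger_force: 79.7
```

```bash
python3 -c "
from binpose import *
p,R,s=cur();print(p,s['width'],s['finger_force'],s['contact_force'],s['time_s'])
P,T=tcp('y',.010,.06,g=.0165);print(P);go(P,T)
"
```

```text
[0.44758486 0.02692472 0.01755184] 0.011056905273320514 79.65569972991943 [-2.69516653  0.10514836 12.43284044] 13.7
[0.61680868 0.19126008 0.16350094]
rot [-29.62  -6.11  22.56] shift [  87.1  219.2 -145.9]
```

Request:
carry_out --pt "0 0 0 0 0 -50 255" --pt "0 0 0 0 0 -100 255" --pt "0 0 0 0 0 -150 255" --pt "-29.6 -6.1 22.6 87 219 -150 255" --pt "-29.6 -6.1 22.6 87 219 -150 255" --pt "-29.6 -6.1 22.6 87 219 -150 255" --pt "-29.6 -6.1 22.6 87 219 -147 255" --pt "-29.6 -6.1 22.6 87 219 -147 255" --pt "-29.6 -6.1 22.6 87 219 -147 255" --pt "-29.6 -6.1 22.6 87 219 -147 255" --pt "-29.6 -6.1 22.6 87 219 -147 255"

```text
time_s: 14.8
tcp_pos: [0.616, 0.1905, 0.1636]
orientation: [2.62, -0.0, 1.56]
contact_force: [0.5, 0.5, -1.5]
width: 0.0109
finger_force: 78.2
```

```bash
python3 st.py y .0176; python3 look.py w8; python3 -c "
from binpose import *
P,T=tcp('y',.010,.019,g=.0176);go(P,T)
"
```

```text
t 14.8 lid in collar(mm) [ 9.37 -0.76 59.36] force in mouth frame [-0.29  0.48 -1.54] w 0.01089693728477349 ff 78.23421835899353 tilt [ 0.14 -0.01  0.04]
[0.61602593 0.1905085  0.16358812] 14.8
rot [-0.11  0.02 -0.07] shift [ 1.   0.5 40.4]
```

View pics/w8.png

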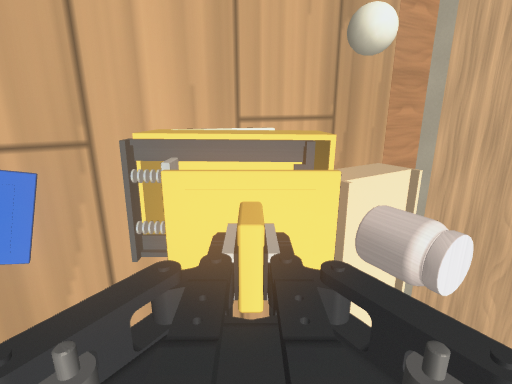

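The yellow lid is held parallel above its collar (near edge row 170), with the bin framed as it was for the alu one. Same sequence again.

Request:
carry_out --pt "0 0 0 1 0 30 255" --pt "0 0 0 1 0 40 255" --pt "0 0 0 1 0 40.5 255" --pt "0 0 0 1 -6 40.5 255" --pt "0 0 0 1 -12 40.5 255" --pt "0 0 0 1 -12 40.5 255"

```text
time_s: 15.45
tcp_pos: [0.6257, 0.1919, 0.1231]
orientation: [2.618, -0.0, 1.56]
contact_force: [3.2, -1.5, 0.4]
width: 0.0109
finger_force: 78.3
```

```bash
python3 st.py y .0176
```

```text
t 15.45 lid in collar(mm) [-2.55  0.74 19.45] force in mouth frame [ 3.   -1.49 -1.3 ] w 0.010855983402494928 ff 78.34102392196655 tilt [0.03 0.01 0.04]
```

Request:
carry_out --pt "0 0 0 0 -6 0 255" --pt "0 0 0 0 -10 0 255" --pt "0 0 0 0 -11 0 255" --pt "0 0 0 0 -11 0 255"

```text
time_s: 15.85
tcp_pos: [0.6173, 0.1921, 0.1185]
orientation: [2.617, -0.001, 1.56]
contact_force: [7.2, -3.5, 1.9]
width: 0.0109
finger_force: 78.2
```

```bash
python3 st.py y .0176
```

```text
t 15.85 lid in collar(mm) [-12.08   0.88  19.65] force in mouth frame [ 7.16 -3.42 -1.98] w 0.010902688972729859 ff 78.19077014923096 tilt [-0.08  0.03  0.05]
```

Request:
carry_out --pt "0 0 0 0 -1.5 0 255" --pt "0 0 0 0 -3 0 255" --pt "0 0 0 0 -3 0 255"

```text
time_s: 16.15
tcp_pos: [0.6151, 0.1921, 0.1173]
orientation: [2.616, -0.001, 1.56]
contact_force: [8.9, -3.7, 1.9]
width: 0.0111
finger_force: 78.5
```

```bash
python3 st.py y .0176
```

```text
t 16.15 lid in collar(mm) [-14.57   0.86  19.78] force in mouth frame [ 8.69 -3.58 -2.87] w 0.011127768970900537 ff 78.4642767906189 tilt [-0.13  0.03  0.05]
```

Request:
carry_out --pt "0 0 0 0 -1 0 255" --pt "0 0 0 0 -2 0 255" --pt "0 0 0 0 -2 0 255"

```text
time_s: 16.45
tcp_pos: [0.6146, 0.1921, 0.1175]
orientation: [2.613, -0.001, 1.56]
contact_force: [16.6, -6.1, 4.0]
width: 0.0109
finger_force: 78.1
```

```bash
python3 st.py y .0176
```

```text
t 16.45 lid in collar(mm) [-14.91   0.82  20.22] force in mouth frame [16.4  -5.91 -4.83] w 0.01091671024598285 ff 78.07085037231445 tilt [-0.31  0.05  0.06]
```

Request:
carry_out --pt "0 0 0 0 1.5 4 255" --pt "0 0 0 0 1.5 8 255" --pt "0 0 0 0 1.5 12 255" --pt "0 0 0 0 1.5 15 255" --pt "0 0 0 0 1.5 15 255"

```text
time_s: 16.95
tcp_pos: [0.6226, 0.1924, 0.1043]
orientation: [2.615, -0.002, 1.56]
contact_force: [8.2, 0.6, 4.2]
width: 0.0106
finger_force: 78.8
```

```bash
python3 st.py y .0176
```

```text
t 16.95 lid in collar(mm) [-14.56   1.23   4.76] force in mouth frame [ 9.18  0.7  -0.46] w 0.010579672625152357 ff 78.84878396987915 tilt [-0.18  0.07  0.07]
```

Request:
carry_out --pt "0 0 0 0 0 1 255" --pt "0 0 0 0 0 2 255" --pt "0 0 0 0 0 2 255"

```text
time_s: 17.25
tcp_pos: [0.6235, 0.1925, 0.1028]
orientation: [2.615, -0.002, 1.56]
contact_force: [8.1, 0.2, 6.7]
width: 0.0108
finger_force: 79.4
```

```bash
python3 st.py y .0176
```

```text
t 17.25 lid in collar(mm) [-14.56   1.26   3.  ] force in mouth frame [10.38  0.31  1.73] w 0.010773835166283411 ff 79.42314147949219 tilt [-0.18  0.07  0.07]
```

Request:
carry_out --pt "0 0 0 0 4 0.2 255" --pt "0 0 0 0 8 0.2 255" --pt "0 0 0 0 12 0.2 255" --pt "0 0 0 0 13 0.2 255" --pt "0 0 0 0 13 0.2 255"

```text
time_s: 17.75
tcp_pos: [0.6336, 0.1922, 0.1078]
orientation: [2.619, -0.001, 1.56]
contact_force: [-2.1, 0.3, 10.4]
width: 0.0108
finger_force: 80.7
```

```bash
python3 st.py y .0176
```

```text
t 17.75 lid in collar(mm) [-3.29  1.11  2.25] force in mouth frame [ 3.37  0.32 10.05] w 0.010779620863081001 ff 80.73065042495728 tilt [0.03 0.03 0.06]
```

Request:
carry_out --pt "0 0 0 0 1 -0.4 255" --pt "0 0 0 0 2 -0.4 255" --pt "0 0 0 0 2 -0.4 255"

```text
time_s: 18.05
tcp_pos: [0.6349, 0.1921, 0.1086]
orientation: [2.619, -0.001, 1.56]
contact_force: [-4.0, 1.7, 7.8]
width: 0.0108
finger_force: 80.6
```

```bash
python3 st.py y .0176
```

```text
t 18.05 lid in collar(mm) [-1.79  1.06  2.27] force in mouth frame [0.39 1.63 8.76] w 0.010776436468602081 ff 80.5615746974945 tilt [0.08 0.02 0.05]
```

Request:
carry_out --pt "0 0 0 0 0 -1 170" --pt "0 0 0 0 0 -1 170" --pt "0 0 0 0 0 -1 170" --pt "0 0 0 0 0 -1 170"

```text
time_s: 18.45
tcp_pos: [0.6343, 0.1918, 0.1086]
orientation: [2.62, -0.0, 1.56]
contact_force: [0.0, 0.7, -0.1]
width: 0.0285
finger_force: 0.0
```

```bash
python3 st.py y .0176
```

```text
t 18.45 lid in collar(mm) [-2.32  0.72  2.62] force in mouth frame [-0.03  0.68 -0.13] w 0.02852285654113243 ff 0.0 tilt [ 0.13 -0.01  0.05]
```

Request:
carry_out --pt "0 0 0 0 0 -20 170" --pt "0 0 0 0 0 -60 170" --pt "0 0 0 0 0 -110 170" --pt "0 0 0 0 0 -110 170" --pt "0 0 0 0 0 -110 170"

```text
time_s: 18.95
tcp_pos: [0.5796, 0.1926, 0.2057]
orientation: [2.617, -0.001, 1.56]
contact_force: [0.0, -0.1, -0.6]
width: 0.0284
finger_force: 0.0
```

```bash
python3 look.py w9 yellow_lid:0.095
python3 - <<'E'
from binpose import *
for n,k in (('w6','a'),('w9','y')):
    c=np.load(f'pics/{n}.npz');o,psi,dx=BIN[k];F=frame(psi);C=c['cam_to_world'][:3,3];M=c['mtx']
    # colour profile along slope at plate-top height (8 mm), for two lateral positions
    for y in (0.028,0.018,0.0):
        x=np.arange(-62,62,1.);G=o+(np.stack([x/1000+dx,y+0*x,0*x+.008],1))@F.T
        L=(G-C)@c['cam_to_world'][:3,:3];u=(L[:,0]/-L[:,2]*M[0,0]+M[0,2]).round().astype(int);v=(L[:,1]/L[:,2]*M[1,1]+M[1,2]).round().astype(int)
        g=c['p'][v,u].astype(int)
        print(n,y,' '.join(f'{int(a)}:{q[0]}/{q[2]}' for a,q in zip(x[::2],g[::2]) if abs(a)>38))
    P=cloud(c['p'],c['d'],c['mtx'],c['cam_to_world']);Q=(P-o)@F-[dx,0,0]
    s=(abs(Q[...,0])<.035)&(abs(Q[...,0])>.012)&(abs(Q[...,1])<.034)&(abs(Q[...,2])<.03)&(c['d']>0)
    q=Q[s];A=np.c_[q[:,:2],np.ones(len(q))];f=np.linalg.lstsq(A,q[:,2],rcond=None)[0];r=np.median(q[:,2]);print('plane of lid top: slopes',f[:2].round(3),'height mm',(f[2]*1000).round(2),r,len(q))
E
```

```text
[0.57956081 0.19264298 0.20566642] 18.95
yellow_lid {'pixel': [252.2, 188.1], 'confidence': 0.89} [0.6458 0.1878 0.095 ]
w6 0.028 -62:163/143 -60:163/144 -58:230/230 -56:204/209 -54:201/206 -52:195/196 -50:142/130 -48:144/131 -46:230/231 -44:231/231 -42:231/232 -40:232/232 40:230/231 42:115/115 44:114/112 46:115/113 48:115/113 50:115/113 52:117/115 54:116/113 56:122/109 58:125/109 60:128/111
w6 0.018 -62:198/186 -60:155/141 -58:200/189 -56:200/204 -54:199/206 -52:197/205 -50:142/132 -48:144/133 -46:233/233 -44:233/233 -42:233/233 -40:233/233 40:233/234 42:103/101 44:113/114 46:114/115 48:113/113 50:114/114 52:113/113 54:115/114 56:117/112 58:123/110 60:127/111
w6 0.0 -62:164/146 -60:168/151 -58:230/230 -56:201/205 -54:199/204 -52:197/206 -50:143/133 -48:143/134 -46:231/231 -44:230/231 -42:230/231 -40:231/232 40:233/235 42:114/117 44:112/115 46:112/114 48:112/114 50:114/115 52:112/113 54:112/113 56:116/113 58:122/110 60:123/111
plane of lid top: slopes [ 0.002 -0.001] height mm 7.94 0.007936826371936288 3394
w9 0.028 -62:175/75 -60:177/76 -58:197/138 -56:206/203 -54:204/202 -52:200/193 -50:152/125 -48:162/89 -46:245/113 -44:245/114 -42:245/114 -40:245/114 40:244/110 42:143/101 44:141/99 46:141/99 48:123/97 50:124/103 52:123/103 54:121/99 56:132/57 58:132/57 60:132/57
w9 0.018 -62:148/124 -60:170/89 -58:168/155 -56:207/202 -54:204/201 -52:192/178 -50:153/125 -48:163/121 -46:245/113 -44:245/113 -42:245/114 -40:245/114 40:223/94 42:129/102 44:125/98 46:126/100 48:125/100 50:123/100 52:124/102 54:121/99 56:133/55 58:133/57 60:133/58
w9 0.0 -62:176/76 -60:183/78 -58:219/105 -56:206/202 -54:203/200 -52:173/150 -50:154/124 -48:153/102 -46:245/114 -44:245/113 -42:245/112 -40:245/114 40:244/110 42:131/102 44:129/99 46:127/100 48:126/102 50:126/101 52:125/103 54:125/101 56:134/58 58:134/60 60:134/59
plane of lid top: slopes [ 0.004 -0.005] height mm 7.83 0.007838871305899388 3456
```

```bash
python3 -c "
from cell import ticket
print(ticket.close_job())"
```

```text
the job is handed in; nothing more can be done
None
```

The job is handed in at about 19 s: depth readings show both lids flat in their collars at ledge height and under the catches, with the gripper clear; the hand-in call returned no verdict.

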